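Screw the blue cap onto the open jar

ROBOT

A 7-joint arm with a two-finger parallel gripper is mounted at the origin on the work surface. World frame = base frame: x ahead of the robot, y to its left, z up, the work surface at z = 0. Lengths are in m, angles in rad, forces in N, time in s.
With the tool pointing down it reaches from about 0.425 to 0.875 m from the base axis. Payload 8.4 kg.
Tool frame: the origin (TCP) lies between the finger pads; the fingertips stand 19 mm ahead of it and the grasp point (between the pads) is the TCP; z points along the fingers, y is the line along which they close (so a half turn about z gives the same grasp; the last joint's range is limited). The gripper opens to 85 mm and grips with 20 to 120 N. Pads are 22 mm wide; open, the fingers measure 114 mm over their backs; the gripper's body (76 mm by 85 mm) begins 54 mm behind the grasp point. The pads swing forward as they close: fully open they stand 13 mm farther back than shut.
Start: joints at [1.122, 0.333, 0.04, 1.465, -0.013, 1.343, -0.059], TCP at [0.223, -0.611, 0.25] pointing down, gripper open.
Joint ranges: [-2.58, 2.58], [-0.38, 2.09], [-1.3, 1.39], [0.25, 2.4], [-1.5, 4.64], [0.08, 2.09], [-2.65, 2.65]. Speed limits (rad/s): [2.22, 2.22, 2.79, 2.79, 3.14, 3.14, 3.14].

INTERFACE

Orientations are given as a rotation vector (axis times angle).
In Python, from workcell import observe, eyes, arm, search_frame, tip_of gives the robot as it stands. The module is installed in compiled form; this text tells all that it offers.
- The arm moves only by the tool servo_tool, never from a script. Its argument "moves" is text: rows parted by semicolons, each of 7 numbers parted by spaces: the shift along the tool's x, y, z in mm, then the turn, a rotation vector about the tool's x, y, z in degrees, then the opening in per cent of the stroke, from 0 (shut) to 100 (fully open). In form: dx dy dz wx wy wz fingers; .... A call has 1 to 20 rows; each row is the pose to reach, as a shift and turn from the pose commanded when the call began, along the tool's axes at that moment; what a row does not reach only later rows make up. A row lasts 1/8 s, in which the tool goes at most 62.5 mm and 10.7 degrees, less where a joint would pass 70% of its speed; a pose out of reach is approached as far as the arm can. A call with a gripper value outside its range is refused whole. The fingers move at their own pace and stop on an object; "grip_force" is the grip in N (left out, the last holds). Time passes only in rows, so rows that repeat a pose let the fingers close. It gives the time, the measured TCP pose, the force, the opening and the grip force at its end, in the units of the state.
- observe(): the state, without advancing time (a new reading comes with each control period).
- eyes.snapshot(name): name is "scene" or "top" or "wrist"; returns (picture, depth): 420x560x3 uint8, red, green, blue; 420x560 float32, m along the optical axis (not along the pixel's ray), 0 where there is no reading.
- eyes.camera_params(name): a dict with "fx", "fy", "cx", "cy" (pixels), "origin" and "rotation" of the camera in the world. Camera axes: x right, y up, looking along -z (the intrinsics and any distortion apply to the point x, -y, -z); pixel columns grow to the right and rows downward; lengths in m; the calibration is good to about 2 mm. A picture is of the moment at which its call begins: read the wrist's pose just before it. camera_params takes no time and is no camera call; for the wrist camera it gives the pose at the moment of the call.
- arm.hand_in(): hands the job in; it is judged then, once.
Trained networks look in the newest picture that a camera, given by its name, has taken for a name from the list of things; names that differ only in an ending like _2 or _b are one class to them, and where a whole thing is asked for, a point or a joint stands for the part that bears it (a point fixed in the world has none). Each returns a list of dicts, best first, with "conf" (0 to 1); they miss things now and then, are a little off and sometimes report something else, mostly with a low value. They report only what shows in the picture. A call takes as long as a camera call. They do not tell look-alikes from the thing itself.
- search_frame(thing, camera): "position" ([x, y, z] in m, in world coordinates, good to about 4 mm: the middle of the surface that is visible of it).
- tip_of(thing, camera): "position" ([x, y, z] in m, in world coordinates, good to about 4 mm: a listed point, or the origin of a listed thing).
The state is a dict: "time": time; "qpos": joint angles; "qd": joint speeds; "tau": joint torques, N m; "tcp_pos": TCP position; "eef_rot": TCP orientation; "ft_force": force on the tool from outside, world axes, zero at the start; "moment": the same for the moment, N m; "grip_width": finger opening in m; "grasp_force": force on a finger pad.
Only numpy, scipy, OpenCV 4.12 (cv2) and the standard library are available. Lean on these libraries where they do the work, as an engineer would, in place of code of your own. Each camera call takes 0.05 s, during which the arm holds its last target. There are 200 camera calls.

TASK

Put the large loose blue cap on the open glass jar in the holder. Pressing only lightly, turn it backwards (anticlockwise from above) until you feel it drop into its thread starts, then turn it forwards (clockwise) until it is fully home, without ever forcing it. Let go of it and leave everything else on the bench where it is.

Things in the scene. Friction and masses are not known exactly. Their poses are not given: they have to be found in the camera images.
- cap: The large loose screw cap: ribbed blue plastic, 54 mm across, 30 mm high, about 45 g, open side down on the bench. Origin: centre of its underside, z up along its axis. Inside are four lugs, one every 90 degrees, 4 mm thick, their undersides 6 mm above the cap's underside. Take it from above across any diameter; a grip of about 30 N will do.
- jar: The open glass jar, 72 mm across, fixed in a square steel bench holder (100 mm). Origin: on the bench, on the jar's axis, z up. The shoulder ends at 88 mm; above it the neck is 34 mm across and carries a white four-start thread 45 mm across. How the thread is turned on the neck has nothing to do with the jar's yaw. More than 60 N between cap and jar, pressing or turning, spoils the thread.
- jar_mouth (a point): Centre of the jar's rim, 122 mm above the bench; the rim is bevelled by 2.5 mm. The cap has about 1.2 mm of radial play on the neck.
- thread_top (a point): On the jar's axis at the flat top of the thread, 116 mm up. With its lugs riding here the cap's underside is 110 mm up (up to 113.5 mm if lugs stand on the 3.5 mm stop pins at the thread ends). The start gaps come every 90 degrees; lugs drop in within about 14 degrees of turn, then a wall stops further backing. Turned forwards before the drop, lugs strike the pins and bind.
- thread_floor (a point): On the jar's axis, 106.5 mm up: floor of the start gaps. Once the lugs have dropped in, the cap's underside is 100.5 mm up. Turning clockwise from there leads the lugs along a channel that sinks 0.08 mm per degree (1.2 mm of up-and-down play) to a hard stop, about 71 degrees from the gap's back wall; the cap's underside is then 96.4 mm up: fully home.
- small_cap: Bystander: a smaller blue cap, 34 mm across, 18 mm high, which does not fit. Origin: centre of its underside.
- pipette: Bystander: a white hand pipette lying down, 240 mm long, 26 mm wide, 22 mm high. Origin: on the bench, near its middle.
- beaker: Bystander: an open glass beaker, 70 mm across, 90 mm high. Origin: centre of its underside.
- media_bottle: Bystander: a closed glass bottle with a blue cap, 70 mm across, 150 mm high. Origin: centre of its underside.
- small_bottle: Bystander: a closed small glass jar with a blue cap, 52 mm across, 95 mm high. Origin: centre of its underside.
- foil_bottle: Bystander: a bottle wrapped in foil, 70 mm across, 133 mm high. Origin: centre of its underside.
- slide_box: Bystander: a flat grey slide box, 100 by 85 by 32 mm. Origin: centre of its underside.
There are look-alikes about, which are no part of the job. What is shaped like the cap but green or pink is not meant.

How it is judged:
On the way:
1. the cap's lugs have dropped into the thread starts of the jar (underside below 102.5 mm, on the jar's axis) (z of cap in the frame of jar between 0.09 and 0.1025 m and horizontal distance between cap and jar below 0.004 m), for 0.1 s.
At the end, for the whole second after the job is handed in: The cap is screwed home on the jar: its underside less than 98 mm above the bench (home is 96.4 mm), within 4 mm of the jar's axis, level within 4 degrees, released and at rest (z of cap in the frame of jar between 0.09 and 0.098 m and horizontal distance between cap and jar below 0.004 m and angle between cap's own z axis and vertical below 0.07 rad and linear speed of cap below 0.01 m/s); the robot touches nothing.
It fails at once if more than 60 N between the cap and the jar (contact force between cap and jar above 60 N).
It fails at once if a bystander moved by more than 20 mm (distance of any of small_cap, pipette, beaker, media_bottle, small_bottle, foil_bottle, slide_box from where it was at the start of the episode above 0.02 m).
It also fails if it takes over 67 s, if anything falls off the work surface, if the arm or the gripper's body presses on something with over 40 N, if the wrist force passes 120 N, or if a joint passes its speed limit or range.

## Working session

There is one attempt and no reset: what is moved stays moved. The work goes in short steps, Python scripts to look and compute and a tool call to move; the robot and the scene stay as the last step left them, time stands still between calls to the robot, and variables do not carry over. Pictures are saved under pics/ and viewed, at most 10 in all, crops included, and the job is handed in when it is done.

Besides the shell and the picture viewer there is one more tool, called after "Emit:" as name(argument=value, ...), one argument or row to a line, values as JSON. servo_tool: Moves the arm, as the interface text tells. Its arguments: {"type":"object","properties":{"moves":{"type":"string"},"grip_force":{"type":"number"}},"required":["moves"]}

```bash
mkdir -p pics
python3 - <<'E'
from workcell import *
import cv2,numpy as np
s=observe();print(s)
ims=[]
for c in("scene","top"):
    p,d=eyes.snapshot(c);cv2.imwrite(f"pics/{c}.png",p[...,::-1]);ims.append(p[...,::-1])
    np.save(f"{c}_d.npy",d)
    k=eyes.camera_params(c);print(c,k)
    for t in("cap","jar","jar_mouth"):
        for r in tip_of(t,c):print(c,t,np.round(r["position"],4),round(r["conf"],2))
cv2.imwrite("pics/both.png",cv2.resize(np.hstack(ims),(800,300)))
E
```

```text
{'time': 0.0, 'qpos': array([ 1.12178161,  0.3338809 ,  0.03987106,  1.46631465, -0.01336818,
        1.34330314, -0.05849318]), 'qd': array([5.94624383e-04, 1.15745182e-03, 2.31607593e-04, 8.29120173e-04,
       2.70233862e-04, 2.85078708e-07, 2.87195968e-03]), 'tau': array([ 7.06253322e-04, -6.58549690e+01,  1.36600681e+00, -4.05559444e+01,
        1.69153948e-02,  1.29682571e-02, -1.10245892e-05]), 'tcp_pos': array([ 0.22258267, -0.61022734,  0.24941938]), 'eef_rot': array([-3.09209945e+00, -5.46412527e-01,  6.63316505e-04]), 'ft_force': array([ 0.3237209 ,  0.2332497 , -0.09301895]), 'moment': array([-0.03637855,  0.02753497, -0.05137558]), 'grasp_force': 0.0, 'grip_width': 0.0855554554504286}
scene {'fx': 383.6538828994362, 'fy': 383.6538828994362, 'cx': 271.4360263854202, 'cy': 210.23167456346607, 'origin': array([ 0.97290338, -0.35925538,  0.83667705]), 'rotation': array([0.57151007, 0.27553709, 0.81271111])}
scene cap [ 0.67  -0.071  0.   ] 0.95
scene cap [ 0.4805 -0.1174 -0.0009] 0.8
scene cap [ 0.5817 -0.1514  0.0045] 0.61
scene cap [ 0.6229 -0.2513  0.0009] 0.61
scene jar [ 5.955e-01  2.257e-01 -1.000e-04] 0.82
scene jar_mouth [0.5902 0.2291 0.1249] 0.93
top {'fx': 409.8214437668659, 'fy': 409.8214437668659, 'cx': 272.98513758755587, 'cy': 211.5037961660254, 'origin': array([ 0.51875625, -0.02135297,  1.1968074 ]), 'rotation': array([ 0.05336045, -0.04511544, -1.59495123])}
top cap [ 0.6707 -0.0759  0.0048] 0.84
top cap [ 0.4837 -0.1224 -0.0028] 0.69
top cap [ 0.6162 -0.2497  0.0007] 0.69
top cap [ 0.5843 -0.1511 -0.0019] 0.55
top jar [0.5887 0.2245 0.0013] 0.58
top jar_mouth [0.5896 0.2281 0.1204] 0.71
```

View pics/scene.png

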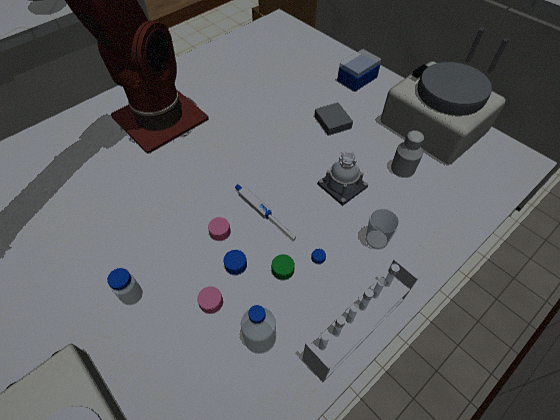

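View pics/top.png

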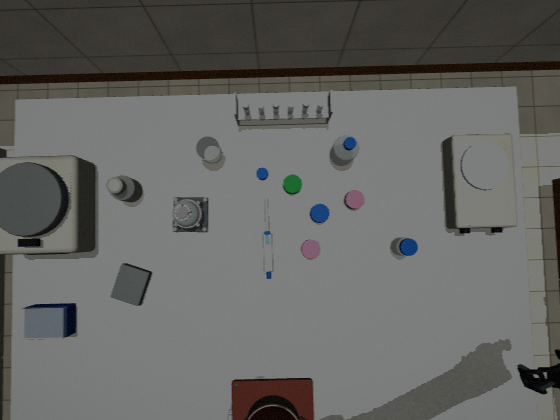

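The large blue cap is at scene (235,262) and top (320,213), matching the detection near (0.583,-0.151). The pink and green look-alikes sit around it. The jar in its holder is at top (188,213), about (0.590,0.228). I'll move above the cap and look from there.

```bash
cat > h.py <<'E'
from workcell import *
import cv2,numpy as np
from scipy.spatial.transform import Rotation as R
def shift(p,yaw=None):
    """tool-frame shift (mm) to world point p; turn (deg) making the tool point straight down with tool x at yaw deg"""
    s=observe();r=R.from_rotvec(s["eef_rot"]);d=r.inv().apply(np.array(p)-s["tcp_pos"])*1000
    x=r.as_matrix()[:,0];y0=np.degrees(np.arctan2(x[1],x[0]))
    w=None
    if yaw is not None:
        t=R.from_euler('z',yaw,degrees=True)*R.from_euler('x',180,degrees=True)
        w=np.degrees((r.inv()*t).as_rotvec())
    print("shift",d.round(1),"yaw",y0.round(2),"turn",None if w is None else w.round(2),"q",s["qpos"].round(2),"t",s["time"])
def cloud(d,k):
    v,u=np.mgrid[:d.shape[0],:d.shape[1]]
    c=np.stack([(u-k["cx"])/k["fx"]*d,-(v-k["cy"])/k["fy"]*d,-d],-1)
    return R.from_rotvec(k["rotation"]).apply(c.reshape(-1,3)).reshape(c.shape)+k["origin"]
def circ(P):
    (x,y),r=cv2.minEnclosingCircle(P[:,:2].astype(np.float32));return x,y,r
E
python3 - <<'E'
from h import *
for c in("scene","top"):
    p=cv2.imread(f"pics/{c}.png");d=np.load(f"{c}_d.npy");W=cloud(d,eyes.camera_params(c))
    b=p.astype(int);blue=(b[...,0]>b[...,2]+50)&(b[...,0]>b[...,1]+30)
    m=blue&(np.hypot(W[...,0]-.583,W[...,1]+.151)<.05)&(d>0)&(W[...,2]>.02)
    P=W[m];print(c,len(P),P.mean(0),np.median(P[:,2]),circ(P))
shift([.583,-.150,.25],20)
E
```

```text
scene 365 [ 0.5841009  -0.15024607  0.02901911] 0.02915129488827184 (0.5831881761550903, -0.14917145669460297, 0.02756628394126892)
top 272 [ 0.58490003 -0.14803723  0.0295032 ] 0.029541430747217268 (0.5847423672676086, -0.14776931703090668, 0.026600249111652374)
shift [ 4.963e+02 -3.092e+02  3.000e-01] yaw 20.04 turn [-0.01  0.    0.04] q [ 1.12  0.33  0.04  1.47 -0.01  1.34 -0.06] t 0.4
```

Emit:
servo_tool(
  moves="50 -31 0 0 0 0 100; 99 -62 0 0 0 0 100; 149 -93 0 0 0 0 100; 199 -124 0 0 0 0 100; 248 -155 0 0 0 0 100; 298 -186 0 0 0 0 100; 347 -216 0 0 0 0 100; 397 -247 0 0 0 0 100; 447 -278 0 0 0 0 100; 496 -309 20 0 0 0 100; 496 -309 60 0 0 0 100; 496 -309 80 0 0 0 100; 496 -309 80 0 0 0 100; 496 -309 80 0 0 0 100; 496 -309 80 0 0 0 100",
  grip_force=30,
)

```text
time: 2.28
tcp_pos: [0.5835, -0.1506, 0.1717]
eef_rot: [3.093, 0.546, 0.003]
ft_force: [0.9, 0.3, 0.5]
grip_width: 0.0856
grasp_force: 0.0
```

Run:
```python
from h import *
k=eyes.camera_params("wrist");p,d=eyes.snapshot("wrist");cv2.imwrite("pics/w1.png",p[...,::-1])
W=cloud(d,k);b=p.astype(int);blue=(b[...,2]>b[...,0]+50)&(b[...,2]>b[...,1]+30)
m=blue&(np.hypot(W[...,0]-.583,W[...,1]+.151)<.05)&(d>0)&(W[...,2]>.02)
P=W[m];print(len(P),P.mean(0),np.median(P[:,2]),circ(P))
s=observe();print(s["tcp_pos"],s["eef_rot"],k["origin"])
for r in tip_of("cap","wrist"):print(r)
shift([.584,-.149,.022],20)
```

```text
3595 [ 0.58588685 -0.14799948  0.02956783] 0.029758426544429728 (0.5847747921943665, -0.14831078052520752, 0.02664455957710743)
[ 0.58337261 -0.15062099  0.17158932] [3.09296952e+00 5.45956388e-01 2.74893022e-03] [ 0.66013765 -0.12214916  0.29524808]
{'position': [0.6701, -0.0801, -0.0005], 'conf': 0.95}
{'position': [0.6224, -0.256, 0.0038], 'conf': 0.85}
{'position': [0.582, -0.1514, 0.0013], 'conf': 0.66}
{'position': [0.4828, -0.1178, 0.0026], 'conf': 0.57}
shift [  1.1  -1.3 149.4] yaw 20.03 turn [ 0.05 -0.07  0.03] q [ 0.45  0.31 -0.33  1.67  0.11  1.17 -1.13] t 2.375
```

View pics/w1.png

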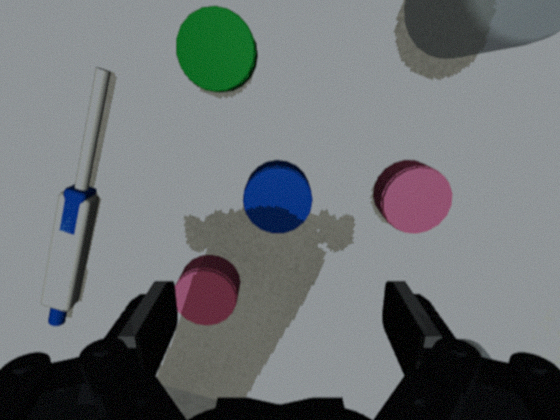

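Emit:
servo_tool(
  moves="1 -1.5 30 0 0 0 100; 1 -1.5 70 0 0 0 100; 1 -1.5 110 0 0 0 100; 1 -1.5 135 0 0 0 100; 1 -1.5 149 0 0 0 100; 1 -1.5 149 0 0 0 100; 1 -1.5 149 0 0 0 100; 1 -1.5 149 0 0 0 0; 1 -1.5 149 0 0 0 0; 1 -1.5 149 0 0 0 0; 1 -1.5 149 0 0 0 0; 1 -1.5 149 0 0 0 0; 1 -1.5 149 0 0 0 0; 1 -1.5 149 0 0 0 0; 1 -1.5 149 0 0 0 0",
  grip_force=30,
)

```text
time: 4.25
tcp_pos: [0.5837, -0.1487, 0.0224]
eef_rot: [3.093, 0.546, 0.002]
ft_force: [-1.5, -0.0, 7.0]
grip_width: 0.0535
grasp_force: 30.9
```

Emit:
servo_tool(
  moves="0 0 -10 0 0 0 0; 0 0 -40 0 0 0 0; 0 0 -90 0 0 0 0; 0 0 -140 0 0 0 0; 0 0 -180 0 0 0 0; 10 -40 -215 0 0 -6 0; 20 -85 -217 0 0 -12 0; 30 -130 -217 0 0 -18 0; 40 -175 -217 0 0 -24 0; 50 -220 -217 0 0 -30 0; 60 -260 -217 0 0 -36 0; 67 -283 -217 0 0 -40 0; 67 -283 -217 0 0 -40 0; 67 -283 -217 0 0 -40 0; 67 -283 -217 0 0 -40 0",
)

```text
time: 6.12
tcp_pos: [0.5496, 0.1385, 0.2382]
eef_rot: [2.722, 1.568, -0.001]
ft_force: [0.6, 0.7, -0.0]
grip_width: 0.0535
grasp_force: 31.7
```

Run:
```python
from h import *
s=observe();print(s["tcp_pos"],s["grip_width"],s["ft_force"],s["moment"])
k=eyes.camera_params("wrist");p,d=eyes.snapshot("wrist");cv2.imwrite("pics/w2.png",p[...,::-1]);np.save("w2_d.npy",d)
np.savez("w2_k.npz",**k)
for t in("jar_mouth","thread_top","jar"):
  for r in tip_of(t,"wrist"):print(t,r)
W=cloud(d,k)
for c in ("wrist","top","scene"):
    if c!="wrist":
        k=eyes.camera_params(c);d=eyes.snapshot(c)[1] ;W=cloud(d,k)
    P=W[(d>0)&(np.hypot(W[...,0]-.59,W[...,1]-.228)<.06)&(W[...,2]<.135)&(W[...,2]>.118)]
    print(c,len(P),P.mean(0) if len(P) else 0,circ(P) if len(P) else 0)
    P=W[(d>0)&(np.hypot(W[...,0]-.59,W[...,1]-.228)<.06)&(W[...,2]<.118)&(W[...,2]>.113)]
    print(c,len(P),P.mean(0) if len(P) else 0,circ(P) if len(P) else 0)
shift([.59,.228,.25],60)
```

```text
[0.54958893 0.13854746 0.23824283] 0.05347602036530663 [ 0.55317214  0.65315377 -0.04949226] [-0.01335926  0.01029146  0.03554673]
jar_mouth {'position': [0.5941, 0.224, 0.1232], 'conf': 0.73}
thread_top {'position': [0.5858, 0.225, 0.117], 'conf': 0.93}
jar {'position': [0.5924, 0.2292, 0.0061], 'conf': 0.89}
wrist 2612 [0.59005483 0.22556425 0.121347  ] (0.5898836851119995, 0.22545355558395386, 0.022970661520957947)
wrist 1147 [0.59035557 0.22580086 0.11583242] (0.5898481011390686, 0.22553279995918274, 0.022413969039916992)
top 0 0 0
top 0 0 0
scene 95 [0.59022848 0.22357976 0.12038884] (0.5901737213134766, 0.22283470630645752, 0.018353484570980072)
scene 74 [0.59175638 0.21995077 0.11534505] (0.5886903405189514, 0.22485953569412231, 0.023276224732398987)
shift [ 96.7  -8.8 -11.7] yaw 60.01 turn [0.   0.   0.01] q [ 0.19  0.22 -0.6   1.66  0.13  1.3  -0.95] t 6.425
```

View pics/w2.png

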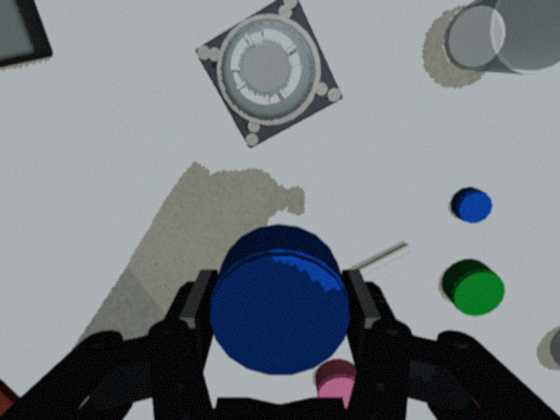

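The cap is held squarely at (280,305). The jar with its white thread is at (268,68), and its centre is about (0.590,0.2255). I'll measure the cap in the same picture so that calibration error cancels.

Run:
```python
from h import *
k=dict(np.load("w2_k.npz"));d=np.load("w2_d.npy");p=cv2.imread("pics/w2.png").astype(int);W=cloud(d,k)
blue=(p[...,0]>p[...,2]+50)&(p[...,0]>p[...,1]+30)
m=blue&(np.hypot(W[...,0]-.55,W[...,1]-.138)<.04)&(d>0)&(W[...,2]>.2)
P=W[m];zt=np.percentile(P[:,2],90);T=P[P[:,2]>zt-.004];print(zt,len(T),circ(T))
n=np.linalg.lstsq(np.c_[T[:,:2],np.ones(len(T))],T[:,2],rcond=None)[0];print("tilt",n[:2])
# thread ring fit by percentiles and rim
Q=W[(d>0)&(np.hypot(W[...,0]-.59,W[...,1]-.2255)<.03)&(W[...,2]>.112)]
print(np.percentile(Q[:,2],[5,50,95]),(Q.max(0)+Q.min(0))/2)
for lo,hi in((.1195,.126),(.114,.1185)):
    A=Q[(Q[:,2]>lo)&(Q[:,2]<hi)];h=cv2.convexHull(A[:,:2].astype(np.float32))[:,0];print(cv2.fitEllipse(h*1000))
x,y,_=circ(T);e=np.array([x,y])-[.5496,.1385];print("cap-tcp",e)
shift([.5899-e[0],.2255-e[1],.165],60)
```

```text
0.24623262074699281 13138 (0.5498495101928711, 0.13922174274921417, 0.027102993801236153)
tilt [-0.00266838 -0.00410823]
[0.11510464 0.12091892 0.12272535] [0.58988367 0.22521306 0.11806343]
((589.9065551757812, 225.16357421875), (38.064945220947266, 45.6353759765625), 135.5020751953125)
((589.8840942382812, 225.4149169921875), (44.34619903564453, 44.709815979003906), 150.97552490234375)
cap-tcp [0.00024951 0.00072174]
shift [93.7 -7.5 73.3] yaw 60.01 turn [0.   0.   0.01] q [ 0.19  0.22 -0.6   1.66  0.13  1.3  -0.95] t 6.425
```

Emit:
servo_tool(
  moves="30 -3 10 0 0 0 0; 60 -5 30 0 0 0 0; 90 -7.5 50 0 0 0 0; 93.7 -7.5 73 0 0 0 0; 93.7 -7.5 84 0 0 0 0; 93.7 -7.5 84 0 0 0 0; 93.7 -7.5 84 0 0 0 0; 93.7 -7.5 84 0 0 0 0",
)

```text
time: 7.42
tcp_pos: [0.59, 0.225, 0.1555]
eef_rot: [2.72, 1.571, 0.003]
ft_force: [-0.3, -0.2, -0.8]
grip_width: 0.0531
grasp_force: 31.7
```

Run:
```python
from h import *
s=observe();print(s["tcp_pos"],s["ft_force"])
shift([.58965,.2247,.132],60)
```

```text
[0.59000028 0.22499327 0.15546331] [-0.27773179 -0.18712712 -0.76809061]
shift [-0.5 -0.2 23.5] yaw 60.01 turn [ 0.07 -0.06  0.01] q [ 0.03  0.43 -0.6   1.6   0.25  1.19 -1.15] t 7.425
```

Emit:
servo_tool(
  moves="-0.4 -0.2 4 0 0 0 0; -0.4 -0.2 8 0 0 0 0; -0.4 -0.2 10 0 0 0 0; -0.4 -0.2 12 0 0 0 0; -0.4 -0.2 14 0 0 0 0; -0.4 -0.2 16 0 0 0 0; -0.4 -0.2 18 0 0 0 0; -0.4 -0.2 18 0 0 0 0",
)

```text
time: 8.43
tcp_pos: [0.5892, 0.2249, 0.1361]
eef_rot: [-2.72, -1.572, -0.0]
ft_force: [0.8, -0.3, -0.6]
grip_width: 0.0532
grasp_force: 31.7
```

Emit:
servo_tool(
  moves="0 0 1 0 0 0 0; 0 0 2 0 0 0 0; 0 0 2 0 0 0 0",
)

```text
time: 8.8
tcp_pos: [0.5891, 0.2249, 0.1343]
eef_rot: [-2.72, -1.572, -0.0]
ft_force: [0.9, 0.7, 0.7]
grip_width: 0.0533
grasp_force: 31.7
```

Emit:
servo_tool(
  moves="0 0 1 0 0 0 0; 0 0 2 0 0 0 0; 0 0 2 0 0 0 0",
)

```text
time: 9.18
tcp_pos: [0.5892, 0.225, 0.1323]
eef_rot: [-2.72, -1.572, -0.0]
ft_force: [1.5, -0.8, -1.3]
grip_width: 0.0532
grasp_force: 31.7
```

Emit:
servo_tool(
  moves="0 0 1 0 0 0 0; 0 0 1 0 0 0 0; 0 0 1 0 0 0 0",
)

```text
time: 9.55
tcp_pos: [0.5891, 0.225, 0.1314]
eef_rot: [-2.72, -1.572, -0.0]
ft_force: [1.0, -0.5, -0.0]
grip_width: 0.0529
grasp_force: 31.8
```

Emit:
servo_tool(
  moves="0 0 1 0 0 0 0; 0 0 1 0 0 0 0; 0 0 1 0 0 0 0",
)

```text
time: 9.93
tcp_pos: [0.5893, 0.2252, 0.1305]
eef_rot: [-2.72, -1.572, -0.001]
ft_force: [1.8, 1.0, 0.1]
grip_width: 0.0533
grasp_force: 31.8
```

Emit:
servo_tool(
  moves="0 0 1 0 0 0 0; 0 0 1 0 0 0 0; 0 0 1 0 0 0 0",
)

```text
time: 10.3
tcp_pos: [0.5893, 0.2252, 0.1294]
eef_rot: [-2.72, -1.572, -0.001]
ft_force: [3.6, 2.8, 1.4]
grip_width: 0.0529
grasp_force: 31.8
```

```bash
cat >> h.py <<'E'
def cap():
    s=observe();k=eyes.camera_params("wrist");p,d=eyes.snapshot("wrist");W=cloud(d,k);b=p.astype(int)
    c=s["tcp_pos"];m=(b[...,2]>b[...,0]+50)&(b[...,2]>b[...,1]+30)&(np.hypot(W[...,0]-c[0],W[...,1]-c[1])<.04)&(d>0)&(abs(W[...,2]-c[2]-.008)<.02)
    T=W[m];zt=np.percentile(T[:,2],90);T=T[abs(T[:,2]-zt)<.003];n=np.linalg.lstsq(np.c_[T[:,:2],np.ones(len(T))],T[:,2],rcond=None)[0]
    x,y,r=circ(T);print("cap",round(x,4),round(y,4),"bottom",np.median(T[:,2])-.030,"tcp",c.round(4),"tilt",n[:2].round(3),"f",s["ft_force"].round(1),s["moment"].round(2),"t",s["time"],"q7",s["qpos"][6]);return p
E
python3 -c "
from h import *
cap()"
```

```text
cap 0.5888 0.226 bottom 0.10673909579433793 tcp [0.5893 0.2252 0.1294] tilt [0.001 0.001] f [3.6 2.8 1.4] [ 0.7  -0.77  0.07] t 10.3 q7 -1.1562741401865424
```

Emit:
servo_tool(
  moves="0.5 0.4 0 0 0 0 0; 0.5 0.4 1 0 0 0 0; 0.5 0.4 2 0 0 0 0; 0.5 0.4 2 0 0 0 0",
)

```text
time: 10.85
tcp_pos: [0.5896, 0.2251, 0.1271]
eef_rot: [-2.72, -1.572, 0.0]
ft_force: [3.2, 2.7, -0.2]
grip_width: 0.053
grasp_force: 31.7
```

Emit:
servo_tool(
  moves="0.3 0.2 1 0 0 0 0; 0.3 0.2 2 0 0 0 0; 0.3 0.2 3 0 0 0 0; 0.3 0.2 3 0 0 0 0",
)

```text
time: 11.35
tcp_pos: [0.5898, 0.2248, 0.124]
eef_rot: [2.72, 1.571, -0.002]
ft_force: [-0.6, -0.2, -0.7]
grip_width: 0.0534
grasp_force: 31.8
```

Emit:
servo_tool(
  moves="0 0 0.5 0 0 0 0; 0 0 1 0 0 0 0; 0 0 1.5 0 0 0 0; 0 0 1.5 0 0 0 0",
)

```text
time: 11.85
tcp_pos: [0.5901, 0.2252, 0.1229]
eef_rot: [2.72, 1.572, -0.0]
ft_force: [-0.4, -1.1, 1.1]
grip_width: 0.0533
grasp_force: 31.9
```

```bash
python3 -c "
from h import *
cap()"
```

```text
cap 0.5901 0.2259 bottom 0.10021697085125589 tcp [0.5901 0.2252 0.1229] tilt [-0.002 -0.003] f [-0.4 -1.1  1.1] [-0.06  0.03  0.02] t 11.85 q7 -1.1596497261952796
```

Emit:
servo_tool(
  moves="0 0 0 0 0 2.5 0; 0 0 0 0 0 5 0; 0 0 0.2 0 0 7.5 0; 0 0 0.4 0 0 10 0; 0 0 0.4 0 0 10 0",
)

```text
time: 12.52
tcp_pos: [0.5903, 0.2255, 0.1227]
eef_rot: [2.847, 1.329, 0.001]
ft_force: [0.4, 0.0, 2.7]
grip_width: 0.0534
grasp_force: 31.9
```

```bash
python3 -c "
from h import *
s=observe();print(s['tcp_pos'],s['ft_force'],s['moment'],s['grasp_force']);shift(s['tcp_pos'],60)"
```

```text
[0.5902505  0.22549982 0.12273682] [0.36751742 0.03945275 2.6925491 ] [ 0.02054302 -0.02755907 -0.07974126] 31.93945943377912
shift [0. 0. 0.] yaw 50.06 turn [ 0.02 -0.03 -9.94] q [-0.    0.45 -0.56  1.63  0.26  1.13 -1.32] t 12.525
```

Emit:
servo_tool(
  moves="0 0 0.2 0 0 2.5 0; 0 0 0.4 0 0 5 0; 0 0 0.6 0 0 7.5 0; 0 0 0.8 0 0 10 0; 0 0 0.8 0 0 10 0",
)

```text
time: 13.15
tcp_pos: [0.5902, 0.2255, 0.1219]
eef_rot: [2.951, 1.077, 0.001]
ft_force: [0.8, 0.2, 1.5]
grip_width: 0.0536
grasp_force: 32.0
```

```bash
python3 -c "
from h import *
s=observe();print(s['moment'],s['grasp_force']);shift(s['tcp_pos'],60);cap()"
```

```text
[-0.00633648 -0.02556876 -0.02038756] 31.976355705410242
shift [0. 0. 0.] yaw 40.11 turn [  0.02  -0.03 -19.89] q [-0.02  0.44 -0.53  1.64  0.24  1.13 -1.48] t 13.15
cap 0.5902 0.226 bottom 0.09915647587960255 tcp [0.5902 0.2255 0.1219] tilt [-0.002 -0.002] f [0.8 0.2 1.5] [-0.01 -0.03 -0.02] t 13.15 q7 -1.484381675108898
```

Screwing in smoothly.

Emit:
servo_tool(
  moves="0 0 0.2 0 0 2.5 0; 0 0 0.4 0 0 5 0; 0 0 0.6 0 0 7.5 0; 0 0 0.8 0 0 10 0; 0 0 1 0 0 12.5 0; 0 0 1.2 0 0 15 0; 0 0 1.2 0 0 15 0",
)

```text
time: 14.08
tcp_pos: [0.5902, 0.2254, 0.1206]
eef_rot: [-3.066, -0.683, -0.0]
ft_force: [-0.0, -0.1, 3.4]
grip_width: 0.0535
grasp_force: 32.0
```

```bash
python3 -c "
from h import *
s=observe();print(s['moment'],s['grasp_force']);shift(s['tcp_pos'],60);cap()"
```

```text
[ 0.0258705  -0.04123573 -0.03259613] 32.02833468094468
shift [0. 0. 0.] yaw 25.12 turn [ 1.000e-02 -2.000e-02 -3.488e+01] q [-0.06  0.44 -0.48  1.64  0.22  1.12 -1.73] t 14.075
cap 0.5904 0.2256 bottom 0.09788053123684651 tcp [0.5902 0.2254 0.1206] tilt [-0.002 -0.001] f [-0.  -0.1  3.4] [ 0.03 -0.04 -0.03] t 14.075 q7 -1.7292050564295611
```

Emit:
servo_tool(
  moves="0 0 0.2 0 0 2.5 0; 0 0 0.4 0 0 5 0; 0 0 0.6 0 0 7.5 0; 0 0 0.8 0 0 10 0; 0 0 0.8 0 0 10 0",
)

```text
time: 14.75
tcp_pos: [0.5902, 0.2254, 0.1198]
eef_rot: [-3.114, -0.414, -0.001]
ft_force: [-0.4, 1.0, 4.3]
grip_width: 0.0533
grasp_force: 32.1
```

```bash
python3 -c "
from h import *
s=observe();print(s['moment'],s['grasp_force']);shift(s['tcp_pos'],60);cap()"
```

```text
[ 0.02484211 -0.00655612 -0.04206014] 32.0853428542614
shift [0. 0. 0.] yaw 15.13 turn [ 0.000e+00 -2.000e-02 -4.487e+01] q [-0.08  0.43 -0.45  1.64  0.2   1.11 -1.89] t 14.75
cap 0.5902 0.2255 bottom 0.09708220419304311 tcp [0.5902 0.2254 0.1198] tilt [-0.002 -0.001] f [-0.4  1.   4.3] [ 0.02 -0.01 -0.04] t 14.75 q7 -1.8927438470426547
```

Emit:
servo_tool(
  moves="0 0 0.15 0 0 2 0; 0 0 0.3 0 0 4 0; 0 0 0.4 0 0 6 0; 0 0 0.4 0 0 6 0",
)

```text
time: 15.3
tcp_pos: [0.5901, 0.2253, 0.1193]
eef_rot: [-3.132, -0.247, -0.0]
ft_force: [0.0, 0.5, 4.7]
grip_width: 0.0533
grasp_force: 32.1
```

```bash
python3 -c "
from h import *
s=observe();print(s['moment'],s['grasp_force']);shift(s['tcp_pos'],60)"
```

```text
[-0.05045669 -0.04141702 -0.05997649] 32.14685174636543
shift [0. 0. 0.] yaw 9.0 turn [ 0.0e+00 -1.0e-02 -5.1e+01] q [-0.1   0.43 -0.43  1.64  0.19  1.11 -1.99] t 15.3
```

Emit:
servo_tool(
  moves="0 0 0.1 0 0 1.5 0; 0 0 0.2 0 0 3 0; 0 0 0.3 0 0 4 0; 0 0 0.3 0 0 4 0",
)

```text
time: 15.8
tcp_pos: [0.59, 0.2253, 0.119]
eef_rot: [-3.139, -0.137, -0.0]
ft_force: [0.4, -0.2, 5.4]
grip_width: 0.0531
grasp_force: 32.2
```

```bash
python3 -c "
from h import *
s=observe();print(s['moment'],s['grasp_force']);shift(s['tcp_pos'],60)"
```

```text
[0.00586367 0.05839429 0.01863227] 32.19891526736319
shift [0. 0. 0.] yaw 5.01 turn [ -0.    -0.   -54.99] q [-0.11  0.43 -0.42  1.64  0.19  1.11 -2.06] t 15.8
```

Emit:
servo_tool(
  moves="0 0 0.1 0 0 1.5 0; 0 0 0.15 0 0 3 0; 0 0 0.2 0 0 4 0; 0 0 0.2 0 0 4 0",
)

```text
time: 16.3
tcp_pos: [0.5901, 0.2254, 0.1188]
eef_rot: [3.141, 0.029, 0.0]
ft_force: [0.8, -0.1, 4.9]
grip_width: 0.0532
grasp_force: 32.1
```

```bash
python3 -c "
from h import *
s=observe();print(s['moment'],s['grasp_force']);shift(s['tcp_pos'],60);cap()"
```

```text
[ 0.05010961 -0.05718665  0.65372077] 32.1012928057462
shift [0. 0. 0.] yaw 1.07 turn [ 1.000e-02 -1.000e-02 -5.893e+01] q [-0.12  0.43 -0.4   1.64  0.18  1.11 -2.12] t 16.3
cap 0.5903 0.2261 bottom 0.09608224919119468 tcp [0.5901 0.2254 0.1188] tilt [-0.001 -0.   ] f [ 0.8 -0.1  4.9] [ 0.05 -0.06  0.65] t 16.3 q7 -2.1233697346628486
```

The moment jumped to 0.65 N·m with the underside at about 96 mm, so this is the hard stop and the cap is home. I'll ease the torque, open the gripper and retreat.

Emit:
servo_tool(
  moves="0 0 -0.2 0 0 -1 0; 0 0 -0.4 0 0 -1 0; 0 0 -0.4 0 0 -1 100; 0 0 -0.4 0 0 -1 100; 0 0 -0.4 0 0 -1 100; 0 0 -0.4 0 0 -1 100; 0 0 -0.4 0 0 -1 100; 0 0 -0.4 0 0 -1 100; 0 0 -0.4 0 0 -1 100; 0 0 -5 0 0 -1 100; 0 0 -20 0 0 -1 100; 0 0 -50 0 0 -1 100; 0 0 -90 0 0 -1 100; 0 0 -120 0 0 -1 100; 0 0 -120 0 0 -1 100; 0 0 -120 0 0 -1 100",
)

```text
time: 18.35
tcp_pos: [0.5899, 0.2252, 0.2388]
eef_rot: [3.141, 0.056, 0.0]
ft_force: [-0.2, 0.1, -1.1]
grip_width: 0.0854
grasp_force: 0.0
```

Run:
```python
from h import *
s=observe();k=eyes.camera_params("wrist");p,d=eyes.snapshot("wrist");W=cloud(d,k);b=p.astype(int)
m=(b[...,2]>b[...,0]+50)&(b[...,2]>b[...,1]+30)&(np.hypot(W[...,0]-.59,W[...,1]-.2255)<.04)&(d>0)&(W[...,2]>.11)
T=W[m];zt=np.percentile(T[:,2],90);T=T[abs(T[:,2]-zt)<.003]
print(np.median(T[:,2])-.03,circ(T),s["ft_force"],s["grip_width"])
cv2.imwrite("pics/end.png",p[...,::-1])
```

```text
0.09634361950956163 (0.590516209602356, 0.22574487328529358, 0.02662747912108898) [-0.15452851  0.06497144 -1.06209539] 0.0853517741784309
```

View pics/end.png

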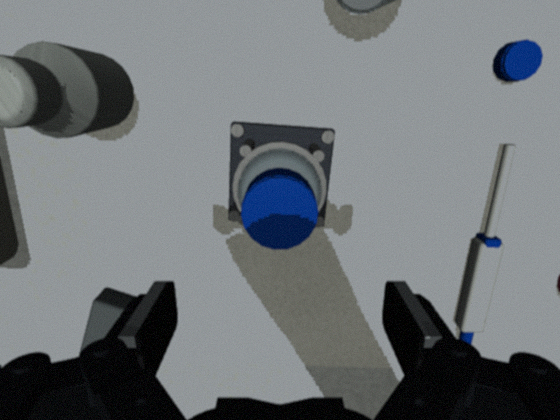

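The cap sits on the jar at (280,208) with its underside at 96.3 mm. The fingers are clear of it and the neighbouring things look untouched, so I'm handing in.

```bash
python3 -c "
from workcell import *
print(arm.hand_in())"
```

```text
the job is handed in; nothing more can be done
None
```

The blue cap is screwed home on the jar (underside measured at 96.3 mm), released, and the job is handed in; its lugs dropped straight into the starts as I lowered it, so I skipped the backwards turn and went clockwise about 58 degrees to the hard stop, with no more than about 5 N of downward press felt at the wrist and 0.65 N·m at the stop.

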